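# Point out the wafer piece, then release the chuck vacuum

## Task

Your colleague will take the next sample off the probe station's round brass chuck with tweezers. Show which one: with the gripper pointing down, bring the closed fingertips to a centimetre or two above the middle of the quarter-wafer piece (the one with the rounded edge), coming down over no other sample, and hold still there for at least two seconds without touching anything. Then push the lever of the vacuum valve all the way over to the far side to release the vacuum, and finish with the hand well away from the chuck and all the samples and loose things left where they lay.

Things in the scene. Friction and masses are not known exactly. Their poses are not given: they have to be found in the camera images.
- quarter: the quarter-wafer piece: a silvery flat quarter of a disc (90 degree sector, radius 50 mm), 2.5 mm thick, with a grid of fine lines, lying on the chuck. Origin on its underside below the centroid of its outline; its square corner is at (-21.2, -21.2) mm in its own x, y, the straight sides run from there along +x and +y. All of its edge is 20 mm or more from the centroid
- quarter_top (a point): the middle (centroid) of the quarter-wafer piece's upper face, z up; this is the point to point at
- rectangle: a rectangular wafer piece, 60 mm (x) by 40 mm (y), 2.5 mm thick, same silvery face with a grid, lying on the chuck; origin at the centre of its underside. Not the one to point at
- rectangle_top (a point): the centre of the rectangular piece's upper face, z up
- disc: a plain loose copper disc, 30 mm diameter, 8 mm high, lying on the chuck; origin at the centre of its underside. Not the one to point at
- station: the probe station (fixed), base plate 280 by 370 mm; origin on the table below the chuck's centre. A dark U-shaped platen, top 72 mm above the table, lies round the chuck on its -y, +x and +y sides. On it stand two probe positioners, centred at (115, 152) and (-45, -152) mm in the station's x, y, 60 by 46 mm, tops 142 mm above the table, with small knobs on their outer sides
- chuck_center (a point): centre of the upper face of the brass chuck, a level disc of 200 mm diameter, top 80 mm above the table. The three samples lie on it, middles 46 to 58 mm from its centre and 78 mm or more apart, in any order. A brass arm and needle run in from each positioner and end over the rim, 93 mm from this centre, 12 mm above the chuck; nearer the centre nothing stands above the samples
- valve: the vacuum valve (fixed): an aluminium block 50 mm (x) by 110 mm (y), top 38 mm above the table, with a toggle lever and, 60 mm to the +y side of the lever, a round gauge (42 mm diameter, top 71 mm above the table). Origin on the table below the lever's pivot; +x is the way the lever is to be pushed: to the far side seen from the robot, turned up to 0.5 rad
- lever (a joint): the toggle lever's angle, rad: 0 leaning 0.6 rad from upright to the valve's -x side, towards the robot (vacuum on; it starts at 0 to 0.15); 0.6 upright; 1.2 leaning 0.6 rad to the +x side, at its stop (vacuum off). It has friction only and stays where it is left; pushing it takes 1.5 to 3 N, though the first touch can jolt the hand by 8 N at 50 mm/s
- lever_tip (a point): the lever's free end, 46 mm from the pivot; it moves with the lever. The lever is a bar 7.6 mm thick with a black grip 13 mm thick over its outer 30 mm
- lever_pivot (a point): the lever's pivot, on the valve, 52 mm above the table; axes those of the valve. The lever swings about the valve's y axis through this point. The cheeks beside the pivot reach up to 58 mm above the table
- chip_box: a loose flat chip box 62 by 62 by 20 mm on the table; origin at the centre of its underside
- tweezers: loose steel tweezers lying on the table, 130 mm long (along their x), 11 mm wide, 8 mm high; origin under their middle
- solvent: a loose closed white bottle standing on the table, 56 mm diameter, 130 mm high; origin at the centre of its underside
There are look-alikes about, which are no part of the job. Of the things that look like the valve, the largest one is meant. Leave any pink or red look-alike of the quarter alone.

How it is judged:
By the outcome, as a careful person would: the job done as asked, in the order asked, and still so for the second after the job is handed in, with the robot touching nothing.
It also fails if it takes over 45 s, if anything falls off the work surface, if the arm or the gripper's body presses on something with over 40 N, if the wrist force passes 120 N, or if a joint passes its speed limit or range.

## Robot

A 6-joint arm with a two-finger parallel gripper is mounted at the origin on the work surface. World frame = base frame: x ahead of the robot, y to its left, z up, the work surface at z = 0. Lengths are in m, angles in rad, forces in N, time in s.
With the tool pointing down it reaches from about 0.3 to 0.875 m from the base axis. Payload 4.2 kg.
Tool frame: the origin (TCP) lies between the finger pads, 19 mm behind the fingertips; this is the grasp point; z points along the fingers, y is the line along which they close (so a half turn about z gives the same grasp; the last joint's range is limited). The gripper opens to 85 mm and grips with 20 to 120 N. Pads are 22 mm wide; open, the fingers measure 114 mm over their backs; the gripper's body (76 mm by 85 mm) begins 54 mm behind the grasp point. The pads swing forward as they close: fully open they stand 13 mm farther back than shut.
Start: joints at [1.081, 0.32, 1.565, -0, 1.257, -0.02], TCP at [0.26, 0.513, 0.25] pointing down, gripper open.
Joint ranges: [-3.11, 3.11], [-0.84, 2.01], [0.21, 2.61], [-1.34, 4.49], [0.05, 2.63], [-2.56, 2.56]. Speed limits (rad/s): [2.57, 2.57, 3.14, 3.14, 3.14, 3.14].

## Interface

Orientations are given as a 3x3 rotation matrix whose columns are the frame's x, y, z axes.
In Python, from station import arm, read_camera, order, spotter gives the robot as it stands.
- The arm moves only by the tool apply_moves, never from a script. Its argument "deltas" is a list of rows, each an object of numbers: "dx", "dy", "dz": the shift along the tool's x, y, z normalised to -1 to 1, where 1 is 0.025 m; "rx", "ry", "rz": the turn, a rotation vector about the tool's x, y, z normalised to -1 to 1, where 1 is 8 degrees; "fingers": the opening, from 0 (shut) to 1 (fully open). A call has 1 to 12 rows; each row shifts and turns the commanded pose from where the row before left it, along the tool's axes as they then stand; what a row does not reach is not made up. A row lasts 1/10 s, in which the tool goes at most 50 mm and 8.59 degrees, less where a joint would pass 70% of its speed; a pose out of reach is approached as far as the arm can. A call with a number of a shift or a turn outside -1 to 1 is refused whole. A call with a gripper value outside its range is refused whole. The fingers move at their own pace and stop on an object; "grip_force" is the grip in N (left out, the last holds). Time passes only in rows, so rows that do not move let the fingers close. It gives the time, the measured TCP pose, the force, the opening and the grip force at its end, in the units of the state.
- arm.get_obs(): the state, without advancing time (a new reading comes with each control period).
- read_camera(name): name is "side" or "top" or "wrist"; returns a dict with "pixels" (384x512x3 uint8, red, green, blue), "fx", "fy", "cx", "cy" (pixels), "origin" and "attitude" of the camera in the world; the wrist camera has in their place "hand_eye" (4x4, takes a point from camera to tool coordinates, whose origin is the TCP and whose axes are the flange's). Camera axes: x right, y down, z forward; pixel columns grow to the right and rows downward; lengths in m; the calibration is good to about 2 mm. A picture is of the moment at which its call begins: read the wrist's pose just before it. There is no depth.
- order.hand_in(): hands the job in; it is judged then, once.
Trained networks look in a picture, given as the dict that the camera call returned (one of the last four; its "shot" number tells which), for a name from the list of things; names that differ only in an ending like _2 or _b are one class to them, and where a whole thing is asked for, a point or a joint stands for the part that bears it (a point fixed in the world has none). Each returns a list of dicts, best first, with "confidence" (0 to 1); they miss things now and then, are a little off and sometimes report something else, mostly with a low value. They report only what shows in the picture. A call takes as long as a camera call. They do not tell look-alikes from the thing itself.
- spotter.spot_in(query, picture): "point" ([x, y, z] in m, in the coordinates of the camera as it stood for that picture, good to about 4 mm: the middle of the surface that is visible of it).
- spotter.landmark_of(query, picture): "point" ([x, y, z] in m, in the coordinates of the camera as it stood for that picture, good to about 4 mm: a listed point, or the origin of a listed thing).
The state is a dict: "t": time; "qpos": joint angles; "joint_vel": joint speeds; "effort": joint torques, N m; "ee_pos": TCP position; "orientation": TCP orientation; "contact_force": force on the tool from outside, world axes, zero at the start; "ft_torque": the same for the moment, N m; "grip_width": finger opening in m; "finger_force": force on a finger pad.
Only numpy, scipy, OpenCV 4.12 (cv2) and the standard library are available. Lean on these libraries where they do the work, as an engineer would, in place of code of your own. Each camera call takes 0.05 s, during which the arm holds its last target. There are 200 camera calls.

## Working session

There is one attempt and no reset: what is moved stays moved. The work goes in short steps, Python scripts to look and compute and a tool call to move; the robot and the scene stay as the last step left them, time stands still between calls to the robot, and variables do not carry over. Pictures are saved under pics/ and viewed, at most 10 in all, crops included, and the job is handed in when it is done.

Besides the shell and the picture viewer there is one more tool, called after ">>>" by a JSON object that holds its "name" and its "arguments", one argument or row to a line. apply_moves: Moves the arm, as the interface text tells. Scaled input: -1 to 1 covers 0.025 m each way for a shift and 8 degrees each way for a turn. Its arguments: {"type":"object","properties":{"deltas":{"type":"array"},"grip_force":{"type":"number"}},"required":["deltas"]}

```bash
mkdir -p pics; cat > h.py <<'E'
import numpy as np, cv2
from station import arm, read_camera, order, spotter
def cam_pose(p, obs=None):
    if 'hand_eye' in p:
        H=np.array(p['hand_eye']); T=np.eye(4); T[:3,:3]=obs['orientation']; T[:3,3]=obs['ee_pos']; M=T@H
        return M[:3,:3],M[:3,3]
    return np.array(p['attitude']),np.array(p['origin'])
def world(pt,R,o): return R@np.array(pt)+o
def px2w(p,R,o,u,v,z):
    d=R@np.array([(u-p['cx'])/p['fx'],(v-p['cy'])/p['fy'],1]); return o+d*(z-o[2])/d[2]
def w2px(p,R,o,w):
    c=R.T@(np.array(w)-o); return (p['fx']*c[0]/c[2]+p['cx'],p['fy']*c[1]/c[2]+p['cy'])
def save(p,n,crop=None,s=1):
    im=cv2.cvtColor(np.array(p['pixels']),cv2.COLOR_RGB2BGR)
    if crop: im=im[crop[1]:crop[3],crop[0]:crop[2]]
    cv2.imwrite('pics/'+n,cv2.resize(im,None,fx=s,fy=s,interpolation=cv2.INTER_CUBIC))
E
python3 - <<'E'
from h import *
for n in ['top','side']:
    ob=arm.get_obs(); p=read_camera(n); R,o=cam_pose(p,ob); save(p,n+'1.png',s=1.5)
    print(n,o.round(3),p['attitude'],p['fx'],p['cx'],p['cy'])
    for q in ['quarter_top','rectangle_top','disc','chuck_center','station','valve','lever_tip','lever_pivot','chip_box','tweezers','solvent']:
        for r in spotter.landmark_of(q,p)[:3]:
            w=world(r['point'],R,o); print(q,w.round(3),np.round(w2px(p,R,o,w)),round(r['confidence'],2))
print(ob['t'],ob['orientation'])
E
```

```text
top [0.492 0.097 1.323] [[-0.00456476 -0.99890554  0.04654987]
 [-0.99971935  0.00564071  0.02300885]
 [-0.02324625 -0.04643177 -0.99865094]] 489.5918415124288 254.1078236329021 188.0548682889785
quarter_top [ 0.613 -0.114  0.084] [349. 163.] 0.68
quarter_top [ 0.843 -0.07   0.003] [326.  81.] 0.68
quarter_top [0.79  0.15  0.005] [245. 101.] 0.6
rectangle_top [ 0.532 -0.087  0.087] [339. 195.] 0.77
rectangle_top [ 0.548 -0.174  0.08 ] [373. 188.] 0.26
disc [ 0.552 -0.172  0.08 ] [372. 187.] 0.55
chuck_center [ 0.561 -0.125  0.077] [353. 183.] 0.7
station [ 0.564 -0.123  0.   ] [347. 184.] 0.64
station [0.536 0.251 0.005] [208. 195.] 0.16
valve [0.263 0.356 0.004] [169. 297.] 0.86
valve [ 0.386  0.265 -0.001] [203. 250.] 0.69
valve [0.538 0.252 0.008] [208. 194.] 0.67
lever_tip [0.367 0.267 0.069] [199. 260.] 0.47
lever_tip [0.241 0.359 0.071] [163. 310.] 0.44
lever_tip [0.514 0.25  0.094] [204. 203.] 0.4
lever_pivot [0.389 0.271 0.039] [199. 251.] 0.77
lever_pivot [0.263 0.358 0.043] [165. 300.] 0.76
lever_pivot [0.54  0.253 0.051] [205. 193.] 0.67
chip_box [0.672 0.251 0.003] [208. 
[... 922 characters left out ...]
01] [225. 188.] 0.78
valve [ 0.388  0.269 -0.002] [168. 202.] 0.67
lever_tip [0.518 0.251 0.093] [214. 165.] 0.58
lever_tip [0.372 0.271 0.067] [156. 185.] 0.51
lever_tip [0.245 0.361 0.065] [ 97. 177.] 0.39
lever_pivot [0.269 0.354 0.041] [110. 182.] 0.68
lever_pivot [0.543 0.249 0.053] [225. 174.] 0.65
lever_pivot [0.394 0.264 0.038] [168. 192.] 0.57
chip_box [0.666 0.25  0.001] [266. 174.] 0.9
chip_box [0.539 0.248 0.051] [224. 175.] 0.52
tweezers [ 0.478  0.433 -0.001] [181. 153.] 0.56
solvent [ 0.62   0.402 -0.002] [230. 146.] 0.88
0.6 [[-8.91644760e-01  4.52735706e-01  4.97233975e-05]
 [ 4.52735709e-01  8.91644757e-01  7.62439256e-05]
 [-9.81725920e-06  9.04940544e-05 -9.99999996e-01]]
```

View pics/top1.png

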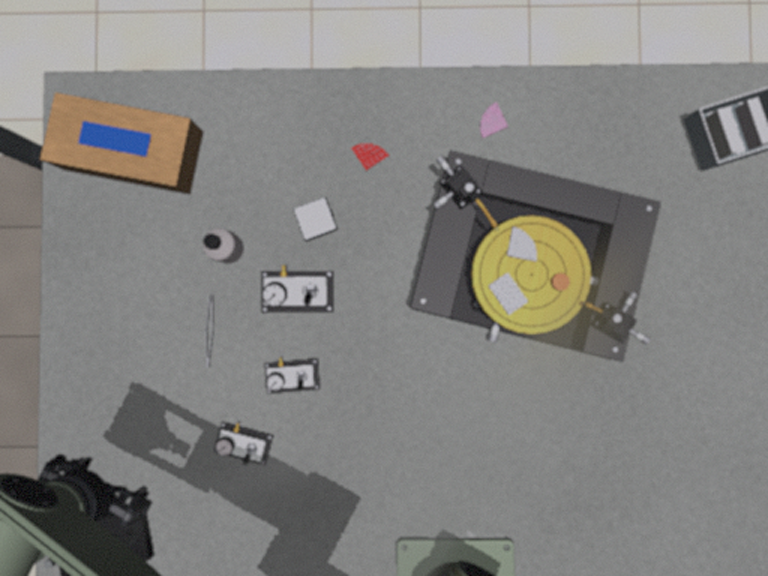

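View pics/side1.png

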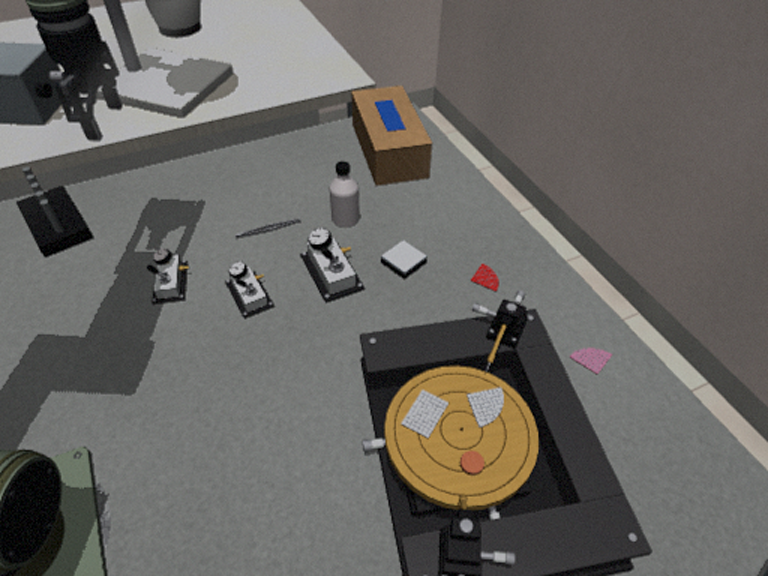

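The top picture shows the silvery quarter on the chuck at (522,243)/1.5, with pink and red look-alikes on the table at (493,120)/1.5 and (370,155)/1.5. Three valve-like blocks are at (297,291), (292,376) and (243,443)/1.5. The one at (297,291) is the largest, so it is the one meant. I'll confirm both in one enlarged crop and measure the valve's turn.

```bash
python3 - <<'E'
from h import *
p=read_camera('top'); R,o=cam_pose(p)
im=cv2.cvtColor(np.array(p['pixels']),cv2.COLOR_RGB2BGR)
a=cv2.resize(im[165:225,160:235],(400,320),interpolation=cv2.INTER_CUBIC)
b=cv2.resize(im[135:235,300:425],(400,320),interpolation=cv2.INTER_CUBIC)
cv2.imwrite('pics/crop.png',np.hstack([a,b]))
# bright valve block outline
g=im.min(2); m=np.zeros_like(g); m[176:212,170:226]=(g[176:212,170:226]>150)*255
r=cv2.minAreaRect(cv2.findNonZero(m)); c=cv2.boxPoints(r)
for u,v in c: print('block corner',(u,v),px2w(p,R,o,u,v,.038).round(4))
# quarter silver mask on chuck
hsv=cv2.cvtColor(im,cv2.COLOR_BGR2HSV); m=np.zeros_like(g); s=(slice(145,180),slice(325,370))
m[s]=((hsv[...,1]<60)&(g>130))[s]*255
M=cv2.moments(m,True); print('quarter area',M['m00'],px2w(p,R,o,M['m10']/M['m00'],M['m01']/M['m00'],.0825).round(4))
for n,z in [('side',0)]:
    q=read_camera(n)
    Rq,oq=cam_pose(q)
for k in ['quarter_top','lever_pivot','lever_tip','valve','solvent']:
  for pp,RR,oo in [(p,R,o),(q,Rq,oq)]:
    for r in spotter.landmark_of(k,pp)[:3]: print(k,world(r['point'],RR,oo).round(3),round(r['confidence'],2))
E
```

```text
block corner (np.float32(176.0), np.float32(182.0)) [0.5693 0.3324 0.038 ]
block corner (np.float32(219.0), np.float32(182.0)) [0.5686 0.2187 0.038 ]
block corner (np.float32(219.0), np.float32(205.0)) [0.5081 0.2188 0.038 ]
block corner (np.float32(176.0), np.float32(205.0)) [0.5086 0.3322 0.038 ]
quarter area 321.0 [ 0.6112 -0.1114  0.0825]
quarter_top [ 0.615 -0.113  0.086] 0.88
quarter_top [ 0.846 -0.072  0.004] 0.82
quarter_top [0.787 0.151 0.005] 0.63
quarter_top [ 0.611 -0.109  0.084] 0.78
quarter_top [ 0.842 -0.071  0.007] 0.72
quarter_top [0.79  0.15  0.002] 0.72
lever_pivot [0.392 0.27  0.035] 0.72
lever_pivot [0.263 0.36  0.042] 0.69
lever_pivot [0.542 0.253 0.05 ] 0.56
lever_pivot [0.391 0.266 0.039] 0.94
lever_pivot [0.267 0.358 0.037] 0.86
lever_pivot [0.544 0.249 0.051] 0.62
lever_tip [0.515 0.25  0.096] 0.5
lever_tip [0.367 0.266 0.073] 0.48
lever_tip [0.242 0.356 0.071] 0.4
lever_tip [0.369 0.267 0.062] 0.59
lever_tip [0.517 0.251 0.092] 0.56
valve [0.537 0.252 0.007] 0.87
valve [0.388 0.265 0.002] 0.76
valve [0.259 0.358 0.002] 0.72
valve [ 0.269  0.358 -0.003] 0.69
valve [ 0.389  0.27  -0.001] 0.65
valve [0.545 0.25  0.001] 0.63
solvent [ 0.616  0.399 -0.002] 0.79
solvent [ 0.62   0.404 -0.003] 0.57
```

View pics/crop.png

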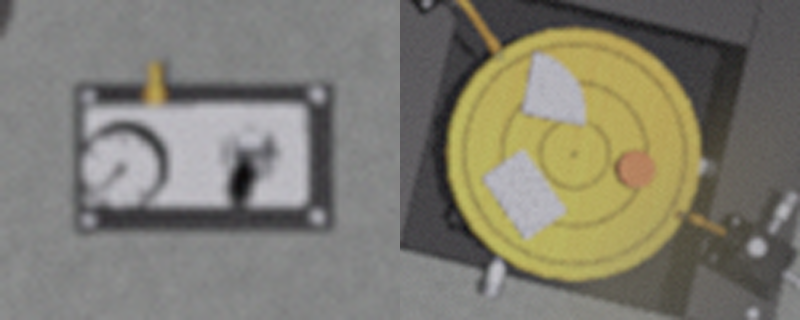

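The crop confirms both. The quarter has a rounded edge and a silver face, and lies on the chuck at world (0.612, -0.112). The large valve has its lever leaning towards the robot, with its pivot at (0.542, 0.251) and a turn of about 0.

>>> {"name": "apply_moves", "arguments": {
  "deltas": [
    {"rz": -0.84,"fingers": 0},
    {"rz": -0.84,"fingers": 0},
    {"rz": -0.84,"fingers": 0},
    {"rz": -0.84,"fingers": 0},
    {"dx": -0.4,"dy": -0.5,"fingers": 0},
    {"dx": -0.8,"dy": -1,"fingers": 0},
    {"dx": -0.8,"dy": -1,"fingers": 0},
    {"dx": -0.8,"dy": -1,"fingers": 0},
    {"dx": -0.8,"dy": -1,"fingers": 0},
    {"dx": -0.8,"dy": -1,"fingers": 0},
    {"dx": -0.8,"dy": -1,"fingers": 0},
    {"dx": -0.8,"dy": -1,"fingers": 0}
  ]
}}

```text
$.deltas[0]: bad value
```

>>> {"name": "apply_moves", "arguments": {
  "deltas": [
    {"dx": -0.8,"dy": -1,"fingers": 0},
    {"dx": -0.8,"dy": -1,"fingers": 0},
    {"dx": -0.8,"dy": -1,"fingers": 0},
    {"dx": -0.8,"dy": -1,"fingers": 0},
    {"dx": -0.8,"dy": -1,"fingers": 0},
    {"dx": -0.8,"dy": -1,"fingers": 0},
    {"dx": -0.8,"dy": -1,"fingers": 0},
    {"dx": -0.8,"dy": -1,"fingers": 0},
    {"dx": -0.8,"dy": -1,"fingers": 0},
    {"dx": -0.8,"dy": -1,"fingers": 0},
    {"dy": -1,"fingers": 0},
    {"dy": -1,"fingers": 0}
  ]
}}

```text
$.deltas[0]: bad value
```

>>> {"name": "apply_moves", "arguments": {
  "deltas": [
    {"dx": 0,"dy": 0,"dz": 0,"rx": 0,"ry": 0,"rz": -0.84,"fingers": 0},
    {"dx": 0,"dy": 0,"dz": 0,"rx": 0,"ry": 0,"rz": -0.84,"fingers": 0},
    {"dx": 0,"dy": 0,"dz": 0,"rx": 0,"ry": 0,"rz": -0.84,"fingers": 0},
    {"dx": 0,"dy": 0,"dz": 0,"rx": 0,"ry": 0,"rz": -0.84,"fingers": 0}
  ]
}}

```text
t: 2.2
ee_pos: [0.2603, 0.5127, 0.25]
orientation: [[-1.0, -0.004, 0.0], [-0.004, 1.0, 0.0], [-0.0, 0.0, -1.0]]
contact_force: [0.4, 1.1, 0.8]
grip_width: 0.0283
finger_force: 0.0
```

>>> {"name": "apply_moves", "arguments": {
  "deltas": [
    {"dx": -0.4,"dy": -0.5,"dz": 0,"rx": 0,"ry": 0,"rz": 0,"fingers": 0},
    {"dx": -0.8,"dy": -1,"dz": 0,"rx": 0,"ry": 0,"rz": 0,"fingers": 0},
    {"dx": -0.8,"dy": -1,"dz": 0,"rx": 0,"ry": 0,"rz": 0,"fingers": 0},
    {"dx": -0.8,"dy": -1,"dz": 0,"rx": 0,"ry": 0,"rz": 0,"fingers": 0},
    {"dx": -0.8,"dy": -1,"dz": 0,"rx": 0,"ry": 0,"rz": 0,"fingers": 0},
    {"dx": -0.8,"dy": -1,"dz": 0,"rx": 0,"ry": 0,"rz": 0,"fingers": 0},
    {"dx": -0.8,"dy": -1,"dz": 0,"rx": 0,"ry": 0,"rz": 0,"fingers": 0},
    {"dx": -0.8,"dy": -1,"dz": 0,"rx": 0,"ry": 0,"rz": 0,"fingers": 0},
    {"dx": -0.8,"dy": -1,"dz": 0,"rx": 0,"ry": 0,"rz": 0,"fingers": 0},
    {"dx": -0.8,"dy": -1,"dz": 0,"rx": 0,"ry": 0,"rz": 0,"fingers": 0},
    {"dx": -0.8,"dy": -1,"dz": 0,"rx": 0,"ry": 0,"rz": 0,"fingers": 0},
    {"dx": -0.8,"dy": -1,"dz": 0,"rx": 0,"ry": 0,"rz": 0,"fingers": 0}
  ]
}}

```text
t: 3.4
ee_pos: [0.4908, 0.2228, 0.2502]
orientation: [[-1.0, 0.004, 0.0], [0.004, 1.0, -0.0], [-0.0, -0.0, -1.0]]
contact_force: [1.0, 0.3, 0.1]
grip_width: -0.0
finger_force: 0.0
```

>>> {"name": "apply_moves", "arguments": {
  "deltas": [
    {"dx": -0.8,"dy": -1,"dz": 0,"rx": 0,"ry": 0,"rz": 0,"fingers": 0},
    {"dx": -0.8,"dy": -1,"dz": 0,"rx": 0,"ry": 0,"rz": 0,"fingers": 0},
    {"dx": -0.8,"dy": -1,"dz": 0,"rx": 0,"ry": 0,"rz": 0,"fingers": 0},
    {"dx": -0.8,"dy": -1,"dz": 0,"rx": 0,"ry": 0,"rz": 0,"fingers": 0},
    {"dx": -0.8,"dy": -1,"dz": 0,"rx": 0,"ry": 0,"rz": 0,"fingers": 0},
    {"dx": -0.8,"dy": -1,"dz": 0,"rx": 0,"ry": 0,"rz": 0,"fingers": 0},
    {"dx": 0,"dy": -1,"dz": 0,"rx": 0,"ry": 0,"rz": 0,"fingers": 0},
    {"dx": 0,"dy": -1,"dz": 0,"rx": 0,"ry": 0,"rz": 0,"fingers": 0},
    {"dx": 0,"dy": -1,"dz": 0,"rx": 0,"ry": 0,"rz": 0,"fingers": 0},
    {"dx": 0,"dy": -1,"dz": 0,"rx": 0,"ry": 0,"rz": 0,"fingers": 0},
    {"dx": 0,"dy": -1,"dz": 0,"rx": 0,"ry": 0,"rz": 0,"fingers": 0},
    {"dx": 0,"dy": -1,"dz": 0,"rx": 0,"ry": 0,"rz": 0,"fingers": 0}
  ]
}}

```text
t: 4.6
ee_pos: [0.6092, -0.0771, 0.25]
orientation: [[-1.0, 0.004, -0.0], [0.004, 1.0, -0.0], [0.0, -0.0, -1.0]]
contact_force: [0.4, 0.6, 0.1]
grip_width: 0.0001
finger_force: 0.0
```

```bash
python3 - <<'E'
from h import *
p=read_camera('wrist'); ob=arm.get_obs(); R,o=cam_pose(p,ob); save(p,'w1.png',s=1.5)
print(ob['t'],ob['ee_pos'],np.array(ob['orientation']).round(3).tolist(), np.array(ob['qpos']).round(2))
for k in ['quarter_top','chuck_center','rectangle_top','disc']:
    for r in spotter.landmark_of(k,p)[:2]: w=world(r['point'],R,o);print(k,w.round(4),np.round(w2px(p,R,o,w)),round(r['confidence'],2))
E
```

```text
4.65 [ 0.60921727 -0.0809335   0.24998013] [[-1.0, 0.006, -0.0], [0.006, 1.0, -0.004], [0.0, -0.004, -1.0]] [-0.15  0.38  1.47 -0.    1.29 -1.71]
quarter_top [ 0.6164 -0.1145  0.0833] [225. 183.] 0.92
quarter_top [0.7875 0.1419 0.0042] [399. 273.] 0.69
chuck_center [0.5387 0.2441 0.0028] [507. 106.] 0.71
chuck_center [ 0.5628 -0.1312  0.0801] [208. 133.] 0.63
rectangle_top [ 0.5324 -0.095   0.081 ] [241. 103.] 0.88
disc [ 0.5532 -0.1823  0.0797] [159. 124.] 0.69
```

View pics/w1.png

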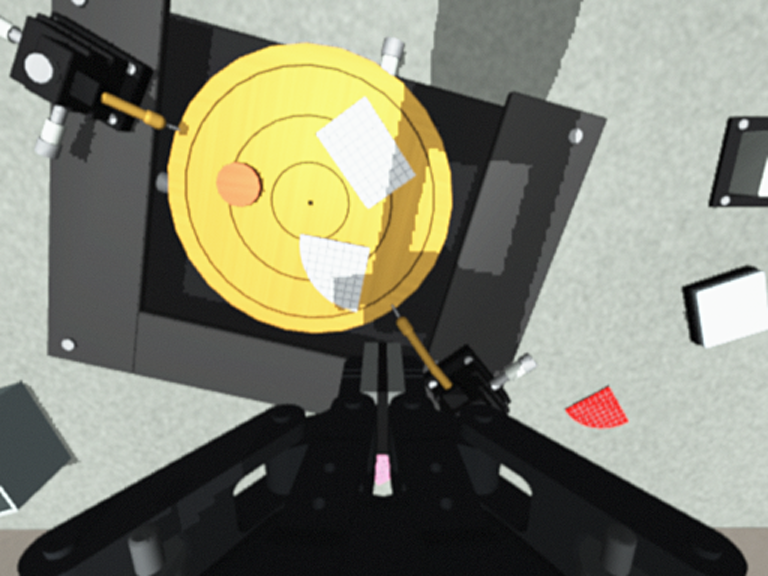

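The wrist view shows the quarter at about (341,268)/1.5, which puts it at about (0.612, -0.112) and agrees with the top camera. The rectangle is at (365,152)/1.5 and the disc at (238,184)/1.5, both well clear. The needle near (393,308)/1.5 ends outside the quarter.

>>> {"name": "apply_moves", "arguments": {
  "deltas": [
    {"dx": -0.1,"dy": -0.7,"dz": 0,"rx": 0,"ry": 0,"rz": 0,"fingers": 0},
    {"dx": 0,"dy": -0.5,"dz": 0,"rx": 0,"ry": 0,"rz": 0,"fingers": 0},
    {"dx": 0,"dy": 0,"dz": 0,"rx": 0,"ry": 0,"rz": 0,"fingers": 0},
    {"dx": 0,"dy": 0,"dz": 0,"rx": 0,"ry": 0,"rz": 0,"fingers": 0},
    {"dx": 0,"dy": 0,"dz": 0,"rx": 0,"ry": 0,"rz": 0,"fingers": 0}
  ]
}}

```text
t: 5.35
ee_pos: [0.6124, -0.1048, 0.2499]
orientation: [[-1.0, 0.001, -0.0], [0.001, 1.0, 0.0], [0.0, 0.0, -1.0]]
contact_force: [-0.3, 0.6, -0.1]
grip_width: 0.0001
finger_force: 0.0
```

>>> {"name": "apply_moves", "arguments": {
  "deltas": [
    {"dx": 0,"dy": -0.3,"dz": 0,"rx": 0,"ry": 0,"rz": 0,"fingers": 0},
    {"dx": 0,"dy": 0,"dz": 0.5,"rx": 0,"ry": 0,"rz": 0,"fingers": 0},
    {"dx": 0,"dy": 0,"dz": 0.8,"rx": 0,"ry": 0,"rz": 0,"fingers": 0},
    {"dx": 0,"dy": 0,"dz": 0.8,"rx": 0,"ry": 0,"rz": 0,"fingers": 0},
    {"dx": 0,"dy": 0,"dz": 0.8,"rx": 0,"ry": 0,"rz": 0,"fingers": 0},
    {"dx": 0,"dy": 0,"dz": 0.6,"rx": 0,"ry": 0,"rz": 0,"fingers": 0},
    {"dx": 0,"dy": 0,"dz": 0.5,"rx": 0,"ry": 0,"rz": 0,"fingers": 0},
    {"dx": 0,"dy": 0,"dz": 0.4,"rx": 0,"ry": 0,"rz": 0,"fingers": 0},
    {"dx": 0,"dy": 0,"dz": 0.3,"rx": 0,"ry": 0,"rz": 0,"fingers": 0},
    {"dx": 0,"dy": 0,"dz": 0.2,"rx": 0,"ry": 0,"rz": 0,"fingers": 0},
    {"dx": 0,"dy": 0,"dz": 0,"rx": 0,"ry": 0,"rz": 0,"fingers": 0}
  ]
}}

```text
t: 6.45
ee_pos: [0.6122, -0.1125, 0.127]
orientation: [[-1.0, 0.001, -0.001], [0.001, 1.0, 0.0], [0.001, 0.0, -1.0]]
contact_force: [0.2, -0.1, 0.1]
grip_width: 0.0003
finger_force: 0.0
```

```bash
python3 - <<'E'
from h import *
p=read_camera('wrist'); ob=arm.get_obs(); R,o=cam_pose(p,ob); print(ob['ee_pos'],ob['t'])
print(w2px(p,R,o,[ob['ee_pos'][0],ob['ee_pos'][1],.0825]))
q=read_camera('side');Rq,oq=cam_pose(q)
a=cv2.resize(np.array(p['pixels'])[:,:,::-1],(400,300)); b=cv2.resize(np.array(q['pixels'])[210:345,235:415,::-1],(400,300),interpolation=cv2.INTER_CUBIC)
cv2.imwrite('pics/pt.png',np.hstack([a,b]))
print(w2px(q,Rq,oq,np.array(ob['ee_pos'])-[0,0,.019]),w2px(q,Rq,oq,[.612,-.112,.0825]))
for k in ['quarter_top']:
    for r in spotter.landmark_of(k,p)[:2]: w=world(r['point'],R,o);print(k,w.round(4),np.round(w2px(p,R,o,w)),round(r['confidence'],2))
E
```

```text
[ 0.61255811 -0.11253038  0.12758932] 6.5
(np.float64(255.08678306909897), np.float64(221.77062062611796))
(np.float64(325.9290391388022), np.float64(262.73035862091666)) (np.float64(323.6107902659604), np.float64(269.5145053610676))
quarter_top [0.7893 0.1494 0.003 ] [484. 335.] 0.89
quarter_top [ 0.611  -0.1119  0.0848] [256. 221.] 0.63
```

View pics/pt.png

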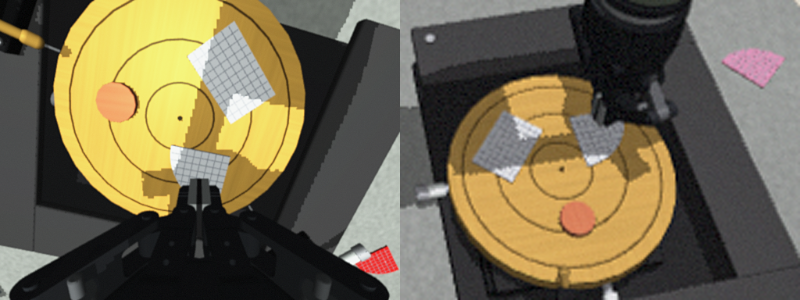

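The fingertips are over the quarter (wrist half, about (200,185)), but 26 mm up. I'll lower them 11 mm, then hold still.

>>> {"name": "apply_moves", "arguments": {
  "deltas": [
    {"dx": 0,"dy": 0,"dz": 0.24,"rx": 0,"ry": 0,"rz": 0,"fingers": 0},
    {"dx": 0,"dy": 0,"dz": 0.2,"rx": 0,"ry": 0,"rz": 0,"fingers": 0},
    {"dx": 0,"dy": 0,"dz": 0,"rx": 0,"ry": 0,"rz": 0,"fingers": 0},
    {"dx": 0,"dy": 0,"dz": 0,"rx": 0,"ry": 0,"rz": 0,"fingers": 0},
    {"dx": 0,"dy": 0,"dz": 0,"rx": 0,"ry": 0,"rz": 0,"fingers": 0},
    {"dx": 0,"dy": 0,"dz": 0,"rx": 0,"ry": 0,"rz": 0,"fingers": 0}
  ]
}}

```text
t: 7.2
ee_pos: [0.6125, -0.1125, 0.1167]
orientation: [[-1.0, 0.001, 0.0], [0.001, 1.0, -0.0], [-0.0, -0.0, -1.0]]
contact_force: [-0.4, 0.5, -0.7]
grip_width: 0.0001
finger_force: 0.0
```

>>> {"name": "apply_moves", "arguments": {
  "deltas": [
    {"dx": 0,"dy": 0,"dz": 0,"rx": 0,"ry": 0,"rz": 0,"fingers": 0},
    {"dx": 0,"dy": 0,"dz": 0,"rx": 0,"ry": 0,"rz": 0,"fingers": 0},
    {"dx": 0,"dy": 0,"dz": 0,"rx": 0,"ry": 0,"rz": 0,"fingers": 0},
    {"dx": 0,"dy": 0,"dz": 0,"rx": 0,"ry": 0,"rz": 0,"fingers": 0},
    {"dx": 0,"dy": 0,"dz": 0,"rx": 0,"ry": 0,"rz": 0,"fingers": 0},
    {"dx": 0,"dy": 0,"dz": 0,"rx": 0,"ry": 0,"rz": 0,"fingers": 0},
    {"dx": 0,"dy": 0,"dz": 0,"rx": 0,"ry": 0,"rz": 0,"fingers": 0},
    {"dx": 0,"dy": 0,"dz": 0,"rx": 0,"ry": 0,"rz": 0,"fingers": 0},
    {"dx": 0,"dy": 0,"dz": 0,"rx": 0,"ry": 0,"rz": 0,"fingers": 0},
    {"dx": 0,"dy": 0,"dz": 0,"rx": 0,"ry": 0,"rz": 0,"fingers": 0},
    {"dx": 0,"dy": 0,"dz": 0,"rx": 0,"ry": 0,"rz": 0,"fingers": 0},
    {"dx": 0,"dy": 0,"dz": 0,"rx": 0,"ry": 0,"rz": 0,"fingers": 0}
  ]
}}

```text
t: 8.4
ee_pos: [0.6124, -0.1125, 0.1165]
orientation: [[-1.0, 0.001, 0.0], [0.001, 1.0, 0.0], [-0.0, 0.0, -1.0]]
contact_force: [-0.4, 0.5, -0.1]
grip_width: -0.0001
finger_force: 0.0
```

>>> {"name": "apply_moves", "arguments": {
  "deltas": [
    {"dx": 0,"dy": 0,"dz": 0,"rx": 0,"ry": 0,"rz": 0,"fingers": 0},
    {"dx": 0,"dy": 0,"dz": 0,"rx": 0,"ry": 0,"rz": 0,"fingers": 0},
    {"dx": 0,"dy": 0,"dz": 0,"rx": 0,"ry": 0,"rz": 0,"fingers": 0},
    {"dx": 0,"dy": 0,"dz": 0,"rx": 0,"ry": 0,"rz": 0,"fingers": 0},
    {"dx": 0,"dy": 0,"dz": 0,"rx": 0,"ry": 0,"rz": 0,"fingers": 0},
    {"dx": 0,"dy": 0,"dz": 0,"rx": 0,"ry": 0,"rz": 0,"fingers": 0},
    {"dx": 0,"dy": 0,"dz": 0,"rx": 0,"ry": 0,"rz": 0,"fingers": 0},
    {"dx": 0,"dy": 0,"dz": 0,"rx": 0,"ry": 0,"rz": 0,"fingers": 0},
    {"dx": 0,"dy": 0,"dz": 0,"rx": 0,"ry": 0,"rz": 0,"fingers": 0},
    {"dx": 0,"dy": 0,"dz": 0,"rx": 0,"ry": 0,"rz": 0,"fingers": 0},
    {"dx": 0,"dy": 0,"dz": 0,"rx": 0,"ry": 0,"rz": 0,"fingers": 0},
    {"dx": 0,"dy": 0,"dz": 0,"rx": 0,"ry": 0,"rz": 0,"fingers": 0}
  ]
}}

```text
t: 9.6
ee_pos: [0.6124, -0.1125, 0.1165]
orientation: [[-1.0, 0.001, 0.0], [0.001, 1.0, 0.0], [-0.0, 0.0, -1.0]]
contact_force: [0.0, -0.5, 0.7]
grip_width: 0.0003
finger_force: 0.0
```

>>> {"name": "apply_moves", "arguments": {
  "deltas": [
    {"dx": 0,"dy": 0,"dz": 0,"rx": 0,"ry": 0,"rz": 0,"fingers": 0},
    {"dx": 0,"dy": 0,"dz": 0,"rx": 0,"ry": 0,"rz": 0,"fingers": 0},
    {"dx": 0,"dy": 0,"dz": 0,"rx": 0,"ry": 0,"rz": 0,"fingers": 0},
    {"dx": 0,"dy": 0,"dz": 0,"rx": 0,"ry": 0,"rz": 0,"fingers": 0},
    {"dx": 0,"dy": 0,"dz": -0.5,"rx": 0,"ry": 0,"rz": 0,"fingers": 0},
    {"dx": 0,"dy": 0,"dz": -0.9,"rx": 0,"ry": 0,"rz": 0,"fingers": 0},
    {"dx": 0,"dy": 0,"dz": -0.9,"rx": 0,"ry": 0,"rz": 0,"fingers": 0},
    {"dx": 0,"dy": 0,"dz": -0.9,"rx": 0,"ry": 0,"rz": 0,"fingers": 0},
    {"dx": 0,"dy": 0,"dz": -0.9,"rx": 0,"ry": 0,"rz": 0,"fingers": 0},
    {"dx": 0,"dy": 0,"dz": -0.9,"rx": 0,"ry": 0,"rz": 0,"fingers": 0},
    {"dx": 0,"dy": 0.4,"dz": -0.5,"rx": 0,"ry": 0,"rz": 0,"fingers": 0},
    {"dx": 0,"dy": 0.8,"dz": 0,"rx": 0,"ry": 0,"rz": 0,"fingers": 0}
  ]
}}

```text
t: 10.8
ee_pos: [0.6134, -0.0828, 0.257]
orientation: [[-1.0, 0.003, 0.005], [0.003, 1.0, -0.001], [-0.005, -0.001, -1.0]]
contact_force: [0.1, -0.3, -0.2]
grip_width: 0.0
finger_force: 0.0
```

>>> {"name": "apply_moves", "arguments": {
  "deltas": [
    {"dx": 0.3,"dy": 1,"dz": 0,"rx": 0,"ry": 0,"rz": 0,"fingers": 0},
    {"dx": 0.5,"dy": 1,"dz": 0,"rx": 0,"ry": 0,"rz": 0,"fingers": 0},
    {"dx": 0.5,"dy": 1,"dz": 0,"rx": 0,"ry": 0,"rz": 0,"fingers": 0},
    {"dx": 0.5,"dy": 1,"dz": 0,"rx": 0,"ry": 0,"rz": 0,"fingers": 0},
    {"dx": 0.5,"dy": 1,"dz": 0,"rx": 0,"ry": 0,"rz": 0,"fingers": 0},
    {"dx": 0.5,"dy": 1,"dz": 0,"rx": 0,"ry": 0,"rz": 0,"fingers": 0},
    {"dx": 0.5,"dy": 1,"dz": 0,"rx": 0,"ry": 0,"rz": 0,"fingers": 0},
    {"dx": 0.5,"dy": 1,"dz": 0,"rx": 0,"ry": 0,"rz": 0,"fingers": 0},
    {"dx": 0.5,"dy": 1,"dz": 0,"rx": 0,"ry": 0,"rz": 0,"fingers": 0},
    {"dx": 0.5,"dy": 1,"dz": 0,"rx": 0,"ry": 0,"rz": 0,"fingers": 0},
    {"dx": 0.5,"dy": 1,"dz": 0,"rx": 0,"ry": 0,"rz": 0,"fingers": 0},
    {"dx": 0.4,"dy": 1,"dz": 0,"rx": 0,"ry": 0,"rz": 0,"fingers": 0}
  ]
}}

```text
t: 12.0
ee_pos: [0.4687, 0.219, 0.2543]
orientation: [[-1.0, 0.0, -0.0], [0.0, 1.0, 0.0], [0.0, 0.0, -1.0]]
contact_force: [0.3, 0.6, -0.4]
grip_width: 0.0003
finger_force: 0.0
```

>>> {"name": "apply_moves", "arguments": {
  "deltas": [
    {"dx": 0.1,"dy": 0.8,"dz": 0,"rx": 0,"ry": 0,"rz": 0,"fingers": 0},
    {"dx": 0.1,"dy": 0.5,"dz": 0,"rx": 0,"ry": 0,"rz": 0,"fingers": 0},
    {"dx": 0,"dy": 0,"dz": 0,"rx": 0,"ry": 0,"rz": 0,"fingers": 0},
    {"dx": 0,"dy": 0,"dz": 0,"rx": 0,"ry": 0,"rz": 0,"fingers": 0},
    {"dx": 0,"dy": 0,"dz": 0,"rx": 0,"ry": 0,"rz": 0,"fingers": 0}
  ]
}}

```text
t: 12.5
ee_pos: [0.4653, 0.2493, 0.254]
orientation: [[-1.0, 0.002, -0.0], [0.002, 1.0, -0.0], [0.0, -0.0, -1.0]]
contact_force: [0.3, -0.3, -0.1]
grip_width: -0.0001
finger_force: 0.0
```

```bash
python3 - <<'E'
from h import *
p=read_camera('wrist'); ob=arm.get_obs(); R,o=cam_pose(p,ob); print(ob['ee_pos'],ob['t'],np.array(ob['orientation']).round(3).tolist()); save(p,'v1.png',s=1.5)
for k in ['lever_tip','lever_pivot','valve']:
    for r in spotter.landmark_of(k,p)[:3]: w=world(r['point'],R,o);print(k,w.round(4),np.round(w2px(p,R,o,w)),round(r['confidence'],2))
E
```

```text
[0.46532438 0.24922958 0.25402981] 12.55 [[-1.0, 0.002, -0.0], [0.002, 1.0, -0.0], [0.0, -0.0, -1.0]]
lever_tip [0.372  0.2656 0.0662] [270.  86.] 0.61
lever_tip [0.5183 0.2487 0.0944] [255. 223.] 0.6
lever_pivot [0.5399 0.247  0.0505] [253. 224.] 0.93
lever_pivot [0.394  0.2691 0.0383] [272. 108.] 0.87
valve [ 0.3913  0.2691 -0.0031] [270. 105.] 0.81
valve [0.538  0.2506 0.0049] [256. 210.] 0.58
```

View pics/v1.png

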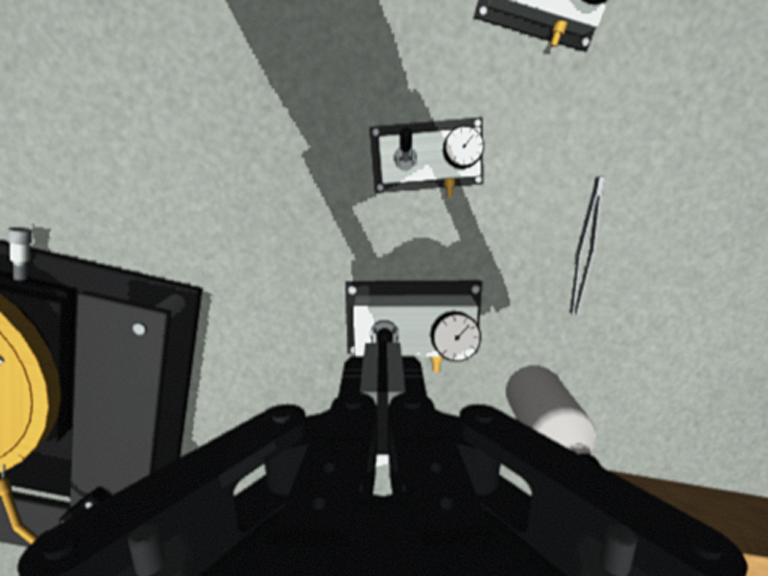

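The wrist view shows the large valve with its lever just ahead of the fingers at about (383,335)/1.5 and the gauge to the side at (456,336)/1.5. I'll go down on the robot side of the lever, then push towards +x.

>>> {"name": "apply_moves", "arguments": {
  "deltas": [
    {"dx": 0,"dy": 0,"dz": 0.5,"rx": 0,"ry": 0,"rz": 0,"fingers": 0},
    {"dx": 0,"dy": 0,"dz": 0.8,"rx": 0,"ry": 0,"rz": 0,"fingers": 0},
    {"dx": 0,"dy": 0,"dz": 0.8,"rx": 0,"ry": 0,"rz": 0,"fingers": 0},
    {"dx": 0,"dy": 0,"dz": 0.8,"rx": 0,"ry": 0,"rz": 0,"fingers": 0},
    {"dx": 0,"dy": 0,"dz": 0.8,"rx": 0,"ry": 0,"rz": 0,"fingers": 0},
    {"dx": 0,"dy": 0,"dz": 0.7,"rx": 0,"ry": 0,"rz": 0,"fingers": 0},
    {"dx": 0,"dy": 0,"dz": 0.6,"rx": 0,"ry": 0,"rz": 0,"fingers": 0},
    {"dx": 0,"dy": 0,"dz": 0.4,"rx": 0,"ry": 0,"rz": 0,"fingers": 0},
    {"dx": 0,"dy": 0,"dz": 0.4,"rx": 0,"ry": 0,"rz": 0,"fingers": 0},
    {"dx": 0,"dy": 0,"dz": 0.2,"rx": 0,"ry": 0,"rz": 0,"fingers": 0},
    {"dx": 0,"dy": 0,"dz": 0,"rx": 0,"ry": 0,"rz": 0,"fingers": 0},
    {"dx": 0,"dy": 0,"dz": 0,"rx": 0,"ry": 0,"rz": 0,"fingers": 0}
  ]
}}

```text
t: 13.9
ee_pos: [0.4655, 0.2503, 0.1044]
orientation: [[-1.0, 0.001, 0.001], [0.001, 1.0, 0.0], [-0.001, 0.0, -1.0]]
contact_force: [-0.1, -0.3, -0.1]
grip_width: 0.0003
finger_force: 0.0
```

>>> {"name": "apply_moves", "arguments": {
  "deltas": [
    {"dx": 0,"dy": 0,"dz": 0.28,"rx": 0,"ry": 0,"rz": 0,"fingers": 0},
    {"dx": 0,"dy": 0,"dz": 0.2,"rx": 0,"ry": 0,"rz": 0,"fingers": 0},
    {"dx": 0,"dy": 0,"dz": 0,"rx": 0,"ry": 0,"rz": 0,"fingers": 0},
    {"dx": -0.2,"dy": 0,"dz": 0,"rx": 0,"ry": 0,"rz": 0,"fingers": 0},
    {"dx": -0.2,"dy": 0,"dz": 0,"rx": 0,"ry": 0,"rz": 0,"fingers": 0},
    {"dx": -0.2,"dy": 0,"dz": 0,"rx": 0,"ry": 0,"rz": 0,"fingers": 0},
    {"dx": -0.2,"dy": 0,"dz": 0,"rx": 0,"ry": 0,"rz": 0,"fingers": 0},
    {"dx": -0.12,"dy": 0,"dz": 0,"rx": 0,"ry": 0,"rz": 0,"fingers": 0},
    {"dx": -0.12,"dy": 0,"dz": 0,"rx": 0,"ry": 0,"rz": 0,"fingers": 0},
    {"dx": -0.12,"dy": 0,"dz": 0,"rx": 0,"ry": 0,"rz": 0,"fingers": 0},
    {"dx": -0.12,"dy": 0,"dz": 0,"rx": 0,"ry": 0,"rz": 0,"fingers": 0}
  ]
}}

```text
t: 15.0
ee_pos: [0.4973, 0.2501, 0.092]
orientation: [[-1.0, 0.001, 0.0], [0.001, 1.0, 0.0], [0.0, 0.0, -1.0]]
contact_force: [-0.5, 0.0, 0.1]
grip_width: 0.0
finger_force: 0.0
```

>>> {"name": "apply_moves", "arguments": {
  "deltas": [
    {"dx": -0.12,"dy": 0,"dz": 0,"rx": 0,"ry": 0,"rz": 0,"fingers": 0},
    {"dx": -0.12,"dy": 0,"dz": 0,"rx": 0,"ry": 0,"rz": 0,"fingers": 0},
    {"dx": -0.12,"dy": 0,"dz": 0,"rx": 0,"ry": 0,"rz": 0,"fingers": 0},
    {"dx": -0.12,"dy": 0,"dz": 0,"rx": 0,"ry": 0,"rz": 0,"fingers": 0}
  ]
}}

```text
t: 15.4
ee_pos: [0.5083, 0.25, 0.092]
orientation: [[-1.0, 0.001, -0.002], [0.001, 1.0, -0.0], [0.002, -0.0, -1.0]]
contact_force: [-4.8, 0.3, 2.8]
grip_width: -0.0001
finger_force: 1.9
```

Contact made. Pushing on.

>>> {"name": "apply_moves", "arguments": {
  "deltas": [
    {"dx": -0.14,"dy": 0,"dz": 0,"rx": 0,"ry": 0,"rz": 0,"fingers": 0},
    {"dx": -0.14,"dy": 0,"dz": 0,"rx": 0,"ry": 0,"rz": 0,"fingers": 0},
    {"dx": -0.14,"dy": 0,"dz": 0,"rx": 0,"ry": 0,"rz": 0,"fingers": 0},
    {"dx": -0.14,"dy": 0,"dz": 0,"rx": 0,"ry": 0,"rz": 0,"fingers": 0},
    {"dx": -0.14,"dy": 0,"dz": 0,"rx": 0,"ry": 0,"rz": 0,"fingers": 0},
    {"dx": -0.14,"dy": 0,"dz": 0,"rx": 0,"ry": 0,"rz": 0,"fingers": 0}
  ]
}}

```text
t: 16.0
ee_pos: [0.5305, 0.2501, 0.0921]
orientation: [[-1.0, 0.001, 0.0], [0.001, 1.0, 0.0], [-0.0, 0.0, -1.0]]
contact_force: [-2.6, -0.4, 3.2]
grip_width: -0.0001
finger_force: 1.7
```

>>> {"name": "apply_moves", "arguments": {
  "deltas": [
    {"dx": -0.1,"dy": 0,"dz": 0,"rx": 0,"ry": 0,"rz": 0,"fingers": 0},
    {"dx": -0.1,"dy": 0,"dz": 0,"rx": 0,"ry": 0,"rz": 0,"fingers": 0},
    {"dx": 0,"dy": 0,"dz": 0,"rx": 0,"ry": 0,"rz": 0,"fingers": 0}
  ]
}}

```text
t: 16.3
ee_pos: [0.5355, 0.25, 0.0917]
orientation: [[-1.0, 0.001, 0.0], [0.001, 1.0, 0.0], [-0.0, 0.0, -1.0]]
contact_force: [-2.1, 1.5, 0.6]
grip_width: -0.0003
finger_force: 0.6
```

>>> {"name": "apply_moves", "arguments": {
  "deltas": [
    {"dx": -0.08,"dy": 0,"dz": 0,"rx": 0,"ry": 0,"rz": 0,"fingers": 0},
    {"dx": -0.06,"dy": 0,"dz": 0,"rx": 0,"ry": 0,"rz": 0,"fingers": 0},
    {"dx": 0,"dy": 0,"dz": 0,"rx": 0,"ry": 0,"rz": 0,"fingers": 0}
  ]
}}

```text
t: 16.6
ee_pos: [0.538, 0.2499, 0.0916]
orientation: [[-1.0, 0.001, -0.002], [0.001, 1.0, -0.0], [0.002, -0.0, -1.0]]
contact_force: [-4.1, 0.7, 0.4]
grip_width: 0.0001
finger_force: 1.7
```

>>> {"name": "apply_moves", "arguments": {
  "deltas": [
    {"dx": -0.08,"dy": 0,"dz": 0,"rx": 0,"ry": 0,"rz": 0,"fingers": 0},
    {"dx": 0,"dy": 0,"dz": 0,"rx": 0,"ry": 0,"rz": 0,"fingers": 0}
  ]
}}

```text
t: 16.8
ee_pos: [0.5382, 0.2498, 0.0915]
orientation: [[-1.0, 0.001, -0.006], [0.001, 1.0, -0.001], [0.006, -0.001, -1.0]]
contact_force: [-8.7, 0.2, 2.2]
grip_width: -0.0
finger_force: 3.9
```

>>> {"name": "apply_moves", "arguments": {
  "deltas": [
    {"dx": -0.08,"dy": 0,"dz": 0,"rx": 0,"ry": 0,"rz": 0,"fingers": 0},
    {"dx": 0,"dy": 0,"dz": 0,"rx": 0,"ry": 0,"rz": 0,"fingers": 0}
  ]
}}

```text
t: 17.0
ee_pos: [0.5385, 0.2498, 0.0914]
orientation: [[-1.0, 0.001, -0.01], [0.001, 1.0, -0.001], [0.01, -0.001, -1.0]]
contact_force: [-12.3, 1.1, 4.1]
grip_width: -0.0
finger_force: 6.3
```

The lever is at its stop: the force rises and it no longer moves. I'll back off towards the robot, rise, and move well away.

>>> {"name": "apply_moves", "arguments": {
  "deltas": [
    {"dx": 0.3,"dy": 0,"dz": 0,"rx": 0,"ry": 0,"rz": 0,"fingers": 0},
    {"dx": 0.6,"dy": 0,"dz": 0,"rx": 0,"ry": 0,"rz": 0,"fingers": 0},
    {"dx": 0.6,"dy": 0,"dz": 0,"rx": 0,"ry": 0,"rz": 0,"fingers": 0},
    {"dx": 0.6,"dy": 0,"dz": -0.4,"rx": 0,"ry": 0,"rz": 0,"fingers": 0},
    {"dx": 0.4,"dy": 0,"dz": -0.8,"rx": 0,"ry": 0,"rz": 0,"fingers": 0},
    {"dx": 0,"dy": 0,"dz": -1,"rx": 0,"ry": 0,"rz": 0,"fingers": 0},
    {"dx": 0,"dy": 0,"dz": -1,"rx": 0,"ry": 0,"rz": 0,"fingers": 0},
    {"dx": 0,"dy": 0,"dz": -1,"rx": 0,"ry": 0,"rz": 0,"fingers": 0},
    {"dx": 0,"dy": 0,"dz": -1,"rx": 0,"ry": 0,"rz": 0,"fingers": 0},
    {"dx": 0,"dy": 0,"dz": -1,"rx": 0,"ry": 0,"rz": 0,"fingers": 0},
    {"dx": 0,"dy": 0,"dz": -0.5,"rx": 0,"ry": 0,"rz": 0,"fingers": 0}
  ]
}}

```text
t: 18.1
ee_pos: [0.4813, 0.2505, 0.263]
orientation: [[-1.0, 0.001, 0.006], [0.001, 1.0, 0.003], [-0.006, 0.003, -1.0]]
contact_force: [0.0, -0.5, 0.6]
grip_width: -0.0003
finger_force: 0.0
```

>>> {"name": "apply_moves", "arguments": {
  "deltas": [
    {"dx": 0.4,"dy": 0.5,"dz": 0,"rx": 0,"ry": 0,"rz": 0,"fingers": 0},
    {"dx": 0.7,"dy": 1,"dz": 0,"rx": 0,"ry": 0,"rz": 0,"fingers": 0},
    {"dx": 0.7,"dy": 1,"dz": 0,"rx": 0,"ry": 0,"rz": 0,"fingers": 0},
    {"dx": 0.7,"dy": 1,"dz": 0,"rx": 0,"ry": 0,"rz": 0,"fingers": 0},
    {"dx": 0.7,"dy": 1,"dz": 0,"rx": 0,"ry": 0,"rz": 0,"fingers": 0},
    {"dx": 0.7,"dy": 1,"dz": 0,"rx": 0,"ry": 0,"rz": 0,"fingers": 0},
    {"dx": 0.7,"dy": 1,"dz": 0,"rx": 0,"ry": 0,"rz": 0,"fingers": 0},
    {"dx": 0.4,"dy": 0.5,"dz": 0,"rx": 0,"ry": 0,"rz": 0,"fingers": 0},
    {"dx": 0,"dy": 0,"dz": 0,"rx": 0,"ry": 0,"rz": 0,"fingers": 0},
    {"dx": 0,"dy": 0,"dz": 0,"rx": 0,"ry": 0,"rz": 0,"fingers": 0},
    {"dx": 0,"dy": 0,"dz": 0,"rx": 0,"ry": 0,"rz": 0,"fingers": 0}
  ]
}}

```text
t: 19.2
ee_pos: [0.3557, 0.4243, 0.2593]
orientation: [[-1.0, 0.002, 0.0], [0.002, 1.0, -0.001], [-0.0, -0.001, -1.0]]
contact_force: [-0.6, -0.3, 0.3]
grip_width: -0.0003
finger_force: 0.0
```

```bash
python3 - <<'E'
from h import *
p=read_camera('top'); ob=arm.get_obs(); print(ob['ee_pos'],ob['t'],np.array(ob['contact_force']).round(1))
q=read_camera('side')
for n,s in (('top',p),('side',q)):
    R,o=cam_pose(s)
    for k in ['lever_tip','lever_pivot','quarter_top','rectangle_top','disc','chip_box','tweezers','solvent']:
        for r in spotter.landmark_of(k,s)[:3]: w=world(r['point'],R,o);print(n,k,w.round(3),round(r['confidence'],2))
a=cv2.resize(np.array(p['pixels'])[165:225,160:240,::-1],(400,300),interpolation=cv2.INTER_CUBIC); b=cv2.resize(np.array(q['pixels'])[140:212,190:286,::-1],(400,300),interpolation=cv2.INTER_CUBIC)
cv2.imwrite('pics/end.png',np.hstack([a,b]))
E
```

```text
[0.35586107 0.42426355 0.25939123] 19.25 [-0.1 -0.6 -0.3]
top lever_tip [0.365 0.264 0.071] 0.41
top lever_tip [0.566 0.253 0.093] 0.37
top lever_tip [0.243 0.359 0.069] 0.35
top lever_pivot [0.387 0.269 0.04 ] 0.65
top lever_pivot [0.538 0.25  0.05 ] 0.59
top quarter_top [0.788 0.153 0.003] 0.81
top quarter_top [ 0.615 -0.112  0.084] 0.73
top quarter_top [ 0.847 -0.074  0.006] 0.68
top rectangle_top [ 0.53  -0.087  0.083] 0.91
top rectangle_top [ 0.548 -0.171  0.08 ] 0.68
top disc [ 0.55  -0.174  0.083] 0.56
top disc [ 0.533 -0.087  0.081] 0.25
top chip_box [0.675 0.252 0.004] 0.75
top chip_box [ 0.531 -0.086  0.081] 0.36
top tweezers [ 0.471  0.433 -0.   ] 0.69
top solvent [ 0.616  0.398 -0.   ] 0.74
top solvent [ 0.563 -0.127  0.001] 0.68
side lever_tip [0.566 0.252 0.088] 0.65
side lever_tip [0.246 0.362 0.066] 0.6
side lever_tip [0.372 0.271 0.066] 0.42
side lever_pivot [0.268 0.357 0.037] 0.91
side lever_pivot [0.543 0.249 0.053] 0.87
side lever_pivot [0.392 0.264 0.039] 0.82
side quarter_top [ 0.843 -0.074  0.004] 0.69
side quarter_top [ 0.612 -0.11   0.083] 0.6
side quarter_top [ 0.794  0.146 -0.002] 0.6
side rectangle_top [ 0.529 -0.088  0.079] 0.58
side rectangle_top [ 0.62   0.404 -0.002] 0.26
side disc [ 0.554 -0.176  0.083] 0.47
side chip_box [0.664 0.247 0.002] 0.94
side tweezers [0.481 0.433 0.001] 0.68
side tweezers [0.541 0.247 0.051] 0.23
side solvent [ 0.62   0.4   -0.003] 0.91
```

View pics/end.png

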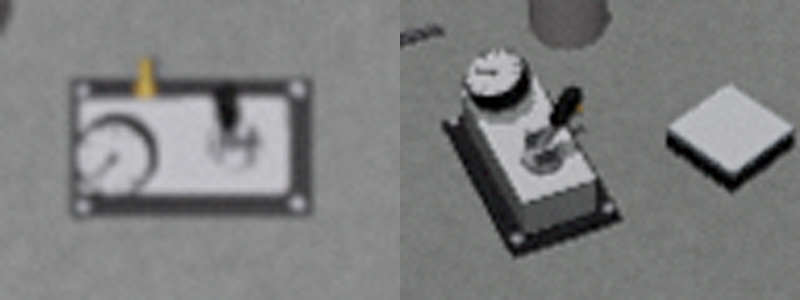

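Both views show the lever leaning fully to the far side. Its tip is at x = 0.566, 25–26 mm past the pivot, as expected at the stop. The samples and loose things have not moved, and the hand is well away.

```bash
python3 -c "
from station import order; print(order.hand_in())"
```

```text
the job is handed in; nothing more can be done
None
```

The job is done and handed in: I held the closed fingertips about 15 mm above the quarter-wafer for over 2 s, then pushed the valve lever to its far stop, and the hand is well clear with nothing else moved.

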